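# Hold the dust-box flap to its hinge for pinning

### The job

The clean-out flap of the grinder's dust box has come off its hinge. Pick it up, hold it out level in front of the box and gently bring its hinge barrel in between the two barrels on the box until all the pin holes line up; finish while still holding it there, steady, so that a workmate can push the pin through. Leave the pin, the hammer, the brush and the grease jar where they lie.

Things in the scene. Friction and masses are not known exactly. Their poses are not given: they have to be found in the camera images.
- flap_handle (a point): Centre of the flap's black bar handle: 14 mm thick (x), 100 mm long (y), 16 mm high, over the balance point, 36 mm above the flap's underside; 25 mm free under the bar between its end posts, 88 mm apart. The flap starts flat on the bench, handle up. Axes are the flap's: z up out of the handle side, y along bar and hinge, x towards the hinge barrel.
- flap_hinge (a point): Middle of the pin hole of the flap's hinge barrel: a brass tube 40 mm long (along y), 20 mm outside, hole 12 mm, 64 mm in +x and 26 mm below flap_handle. Axes as flap_handle.
- flap: The loose flap, bare aluminium-coloured sheet 110 mm (x) by 150 mm (y), 3 mm thick with 9 mm folded edges, 0.3 to 0.55 kg. Origin on its underside straight below the handle's centre. The sheet spans x = -58 to +52 mm; a 38 mm wide tongue joins it to the barrel, whose lowest line is level with the sheet's underside.
- box_hinge (a point): Middle of the hinge line on the box, 160 mm above the bench, between its two steel barrels (20 mm outside, hole 12 mm, 30 mm long, 46 mm apart: the flap's barrel has 3 mm to spare at each end). y along the hinge, x into the box, z up. The box's upright face is 11 mm in +x of this line, so the flap's barrel in line is 1 mm off it. The flap comes from -x, its x along this x.
- dustbox: The wheel grinder's dark steel dust box, fixed, 267 mm wide, 220 mm deep, 190 mm high, its front only 168 mm; under the hinge a clean-out opening 130 mm wide, 50 to 146 mm high. The wheel stands 238 mm high, 129 mm behind the hinge line; the green motor is beyond the +y side. Origin on the bench straight below box_hinge, same axes.
- pin: The loose L-shaped steel hinge pin, 8 mm thick, 124 mm by 28 mm, lying on the bench. Origin in the middle of its long leg, at bench height. Not to be moved.
- hammer: Hammer lying on the bench. Origin at bench height; x along the handle towards the head. Not to be moved.
- brush: Brush lying on the bench. Origin at bench height; x along the handle towards the bristles. Not to be moved.
- grease: Yellow grease jar with a red lid, 64 mm across, 70 mm high, standing on the bench. Origin under its centre. Not to be moved.
There are look-alikes about, which are no part of the job. Of the things that look like the flap, take the one that is farthest to the robot's left at the start.

How it is judged:
On the way, in this order (a step that is already met when the one before it is completed fails the run):
1. the flap is held by the gripper and lifted clear of the bench (height (world z) of flap_hinge above 0.06 m and contact force between the fingers and flap above 5 N), for 0.2 s.
2. the flap's barrel is between the box's barrels with the holes in line (x of flap_hinge in the frame of box_hinge between -0.003 and 0.003 m and z of flap_hinge in the frame of box_hinge between -0.003 and 0.003 m and angle between the y axis of flap_hinge and the y axis of box_hinge, either way round below 0.06 rad and y of flap_hinge in the frame of box_hinge between -0.005 and 0.005 m), for 0.2 s.
At the end, for the whole second after the job is handed in: Gripper still holds the flap, level within 0.15 rad, under 20 mm/s, pressing the box with under 25 N; barrel between the box's barrels, holes in line within 3 mm (box x and z) and 0.06 rad, as an 8 mm pin in 12 mm holes needs, and within 5 mm along the hinge (all of step 2 and angle between flap_handle's own z axis and vertical below 0.15 rad and contact force between the fingers and flap above 5 N and contact force between flap and dustbox below 25 N and linear speed of flap below 0.02 m/s); the arm keeps its last pose, push and grip.
It fails at once if the flap rammed against the box (over 60 N) (contact force between flap and dustbox above 60 N).
It fails at once if a bystander moved more than 30 mm (distance of any of pin, hammer, brush, grease from where it was at the start of the episode above 0.03 m).
It also fails if it takes over 48 s, if anything falls off the work surface, if the arm or the gripper's body presses on something with over 40 N, if the wrist force passes 120 N, or if a joint passes its speed limit or range.

### The arm

A 7-joint arm with a two-finger parallel gripper is mounted at the origin on the work surface. World frame = base frame: x ahead of the robot, y to its left, z up, the work surface at z = 0. Lengths are in m, angles in rad, forces in N, time in s.
With the tool pointing down it reaches from about 0.4 to 0.875 m from the base axis. Payload 19.3 kg.
Tool frame: the origin (TCP) lies at the very end of the fingers, on their centre line; the grasp point (between the pads) lies bot.grasp_offset behind it (bot.grasp_offset is the distance from the TCP to the grasp point, in m); z points along the fingers, y is the direction in which the jaws open and shut (so a half turn about z gives the same grasp; the last joint's range is limited). The gripper opens to 85 mm and grips with 20 to 120 N. Pads are 22 mm wide; open, the fingers measure 114 mm over their backs; the gripper's body (76 mm by 85 mm) begins 54 mm behind the grasp point. The pads swing forward as they close: fully open they stand 13 mm farther back than shut.
Start: joints at [-1.308, 0.521, -0.036, 1.599, 0.021, 1.021, -0.113], TCP at [0.204, 0.591, 0.231] pointing down, gripper open.
Joint ranges: [-2.91, 2.91], [-0.3, 2.13], [-1.5, 1.42], [0.17, 2.43], [-1.26, 4.41], [0.16, 1.93], [-2.52, 2.52]. Speed limits (rad/s): [1.89, 1.89, 2.39, 2.39, 3.01, 3.01, 3.01].

### API

Orientations are given as [roll, pitch, yaw] about the fixed x, y, z axes, in that order (R = Rz(yaw) Ry(pitch) Rx(roll)).
In Python, from workcell import bot gives the robot as it stands. The module is installed in compiled form; this text tells all that it offers.
- The arm moves only by the shell command python3 -m handwheel 'ROWS' [OPENING] [FORCE]. ROWS is JSON, a list of rows, each a list of 6 numbers: the shift along the tool's x, y, z as a fraction of full scale, then the turn, a rotation vector about the tool's x, y, z as a fraction of full scale. In form: [[x, y, z, rx, ry, rz], ...]. A call has 1 to 8 rows; each row shifts and turns the commanded pose from where the row before left it, along the tool's axes as they then stand; what a row does not reach is not made up. Full scale, the value 1, is 0.025 m for a shift and 360 degrees for a turn. A row lasts 1/8 s, in which the tool goes at most 62.5 mm and 10.7 degrees, less where a joint would pass 70% of its speed; a pose out of reach is approached as far as the arm can. A call with a number of a shift or a turn outside -1 to 1 is refused whole. A call with a gripper value outside its range is refused whole. OPENING is the closure, from -1 (fully open) to 1 (shut), set as the call begins (- or left out, the last holds). The fingers move at their own pace and stop on an object; FORCE is the grip in N (left out, the last holds). Time passes only in rows, so rows that do not move let the fingers close. It gives the time, the measured TCP pose, the force and the opening at its end, in the units of the state.
- bot.observe(): the state, without advancing time (a new reading comes with each control period).
- bot.grab_frame(name): name is "scene" or "side" or "wrist"; returns a dict with "pixels" (480x640x3 uint8, blue, green, red), "vertical_fov" (degrees; the focal length in pixels is half the picture's height over the tangent of half this angle, whatever the lens; pixels are square), "cx", "cy" (the principal point, pixels), "R" (3x3) and "t" (3): a world point X has camera coordinates R X + t. Camera axes: x right, y down, z forward; pixel columns grow to the right and rows downward; lengths in m; the calibration is good to about 2 mm. A picture is of the moment at which its call begins. There is no depth.
- bot.job_done(): hands the job in, once; it reports no verdict.
Trained networks look in a picture, given as the dict that the camera call returned (one of the last four; its "shot" number tells which), for a name from the list of things; names that differ only in an ending like _2 or _b are one class to them, and where a whole thing is asked for, a point or a joint stands for the part that bears it (a point fixed in the world has none). Each returns a list of dicts, best first, with "score" (0 to 1); they miss things now and then, are a little off and sometimes report something else, mostly with a low value. They report only what shows in the picture. A call takes as long as a camera call. They do not tell look-alikes from the thing itself.
- bot.trace(picture, thing): "region" (480x640 bool, what is visible of it) and "point" ([column, row] in pixels, amid what is visible of it).
The state is a dict: "clock": time; "qpos": joint angles; "qd": joint speeds; "joint_efforts": joint torques, N m; "position": TCP position; "tool_rot": TCP orientation; "force": force on the tool from outside, world axes, zero at the start; "moment": the same for the moment, N m; "grip_width": finger opening in m.
Only numpy, scipy, OpenCV 4.12 (cv2) and the standard library are available. Lean on these libraries where they do the work, as an engineer would, in place of code of your own. Each camera call takes 0.05 s, during which the arm holds its last target.

## Working session

There is one attempt and no reset: what is moved stays moved. The work goes in short steps, Python scripts to look and compute and a shell command to move; the robot and the scene stay as the last step left them, time stands still between calls to the robot, and variables do not carry over. Pictures are saved under pics/ and viewed, and the job is handed in when it is done.

```bash
mkdir -p pics; cat > h.py <<'E'
import numpy as np, cv2
from workcell import bot
def K(f):
    fl=240/np.tan(np.radians(f["vertical_fov"])/2); return fl
def proj(f,X):
    c=np.asarray(f["R"])@np.asarray(X)+np.asarray(f["t"]); k=K(f)
    return np.array([f["cx"]+k*c[0]/c[2], f["cy"]+k*c[1]/c[2]])
def ray(f,p):
    k=K(f); d=np.array([(p[0]-f["cx"])/k,(p[1]-f["cy"])/k,1.]); R=np.asarray(f["R"])
    return -R.T@np.asarray(f["t"]), R.T@d
def onz(f,p,z):
    o,d=ray(f,p); return o+d*(z-o[2])/d[2]
E
python3 - <<'E'
from h import *
s=bot.observe(); print(s["clock"],s["position"],s["tool_rot"],s["grip_width"],bot.grasp_offset)
for n in ["scene","side","wrist"]:
    f=bot.grab_frame(n); cv2.imwrite(f"pics/{n}0.png",f["pixels"])
    print(n,f["vertical_fov"],f["cx"],f["cy"],-np.asarray(f["R"]).T@np.asarray(f["t"]))
    for t in ["flap","flap_handle","flap_hinge","dustbox","box_hinge","pin","hammer","brush","grease"]:
        try:
            for r in bot.trace(f,t)[:4]: 
                ys,xs=np.where(r["region"]); print(n,t,round(r["score"],2),r["point"],len(xs),(xs.min(),xs.max(),ys.min(),ys.max()) if len(xs) else '',onz(f,r["point"],0.0).round(3))
        except Exception as e: print(t,e)
E
```

```text
0.0 [0.20401456 0.5904061  0.23072908] [-3.14044377e+00  1.36052162e-05  2.80888758e+00] 0.08535525950363008 0.0187
scene 52.53753539564131 305.0589316020583 232.5210819853114 [1.10573338 0.17255223 1.02876728]
scene flap 0.92 [242.0, 266.1] 2585 (np.int64(204), np.int64(276), np.int64(237), np.int64(290)) [ 0.541 -0.131  0.   ]
scene flap 0.64 [258.6, 191.5] 1968 (np.int64(226), np.int64(289), np.int64(167), np.int64(219)) [ 0.303 -0.158  0.   ]
scene flap 0.58 [410.0, 276.2] 2782 (np.int64(373), np.int64(449), np.int64(246), np.int64(310)) [0.478 0.275 0.   ]
scene flap_handle 0.9 [255.9, 193.8] 1981 (np.int64(226), np.int64(289), np.int64(167), np.int64(219)) [ 0.312 -0.163  0.   ]
scene flap_handle 0.89 [239.3, 264.6] 2595 (np.int64(204), np.int64(275), np.int64(238), np.int64(291)) [ 0.538 -0.139  0.   ]
scene flap_handle 0.81 [411.8, 280.9] 2728 (np.int64(373), np.int64(449), np.int64(246), np.int64(310)) [0.49  0.281 0.   ]
scene flap_hinge 0.95 [407.7, 277.2] 2673 (np.int64(373), np.int64(448), np.int64(246), np.int64(309)) [0.482 0.27  0.   ]
scene flap_hinge 0.71 [256.4, 19
[... 3075 characters left out ...]
037 0.   ]
wrist 67.36438389729715 318.78896470633777 237.2712031380035 [0.13429283 0.61499518 0.3734082 ]
wrist flap 0.6 [116.1, 462.4] 987 (np.int64(102), np.int64(138), np.int64(442), np.int64(479)) [0.451 0.218 0.   ]
wrist flap_handle 0.68 [117.4, 462.3] 1020 (np.int64(102), np.int64(137), np.int64(441), np.int64(479)) [0.452 0.219 0.   ]
wrist flap_hinge 0.78 [117.0, 462.8] 1016 (np.int64(102), np.int64(138), np.int64(441), np.int64(479)) [0.452 0.218 0.   ]
wrist pin 0.58 [116.0, 461.0] 953 (np.int64(103), np.int64(137), np.int64(442), np.int64(479)) [0.449 0.219 0.   ]
wrist brush 0.23 [120.1, 460.7] 982 (np.int64(102), np.int64(138), np.int64(442), np.int64(479)) [0.45  0.224 0.   ]
```

View pics/scene0.png

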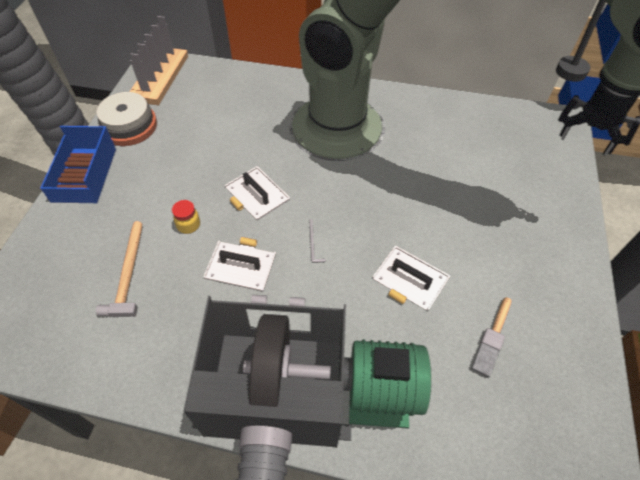

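View pics/side0.png

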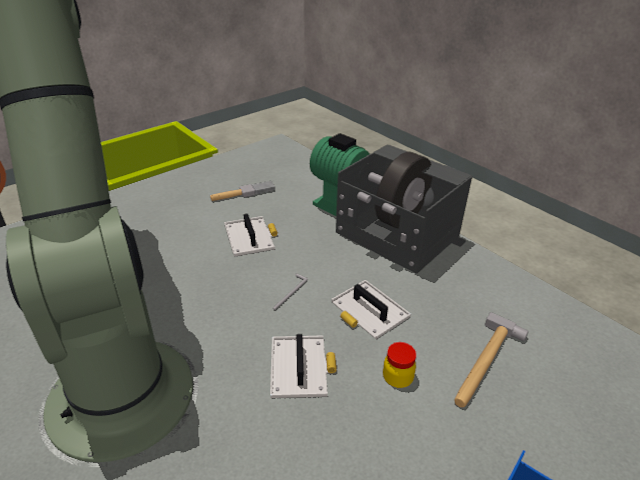

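```bash
python3 - <<'E'
import cv2
a=cv2.imread('pics/scene0.png'); b=cv2.imread('pics/side0.png')
cv2.imwrite('pics/c1.png',cv2.resize(a[225:325,355:475],None,fx=6,fy=6,interpolation=cv2.INTER_CUBIC))
cv2.imwrite('pics/c2.png',cv2.resize(b[200:270,210:300],None,fx=8,fy=8,interpolation=cv2.INTER_CUBIC))
cv2.imwrite('pics/c3.png',cv2.resize(a[280:400,200:400],None,fx=4,fy=4,interpolation=cv2.INTER_CUBIC))
cv2.imwrite('pics/c4.png',cv2.resize(b[150:290,300:460],None,fx=4,fy=4,interpolation=cv2.INTER_CUBIC))
E
```

```text
(no output)
```

View crops.

View pics/c1.png

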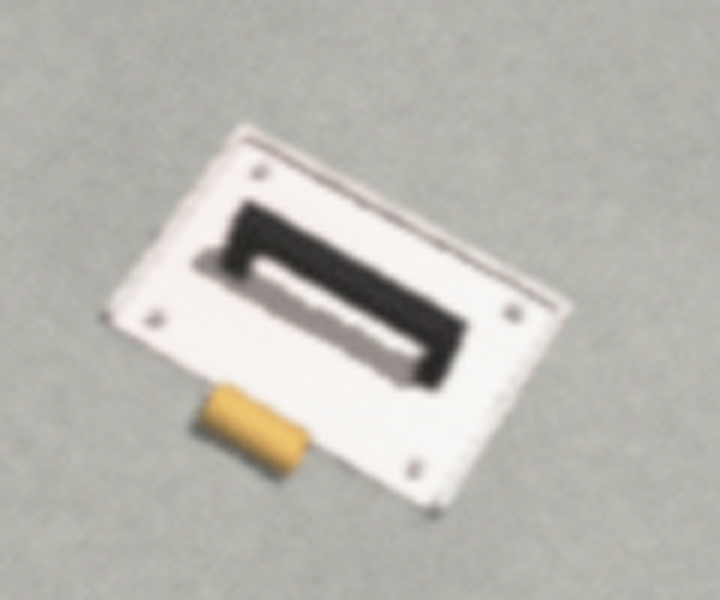

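View pics/c2.png

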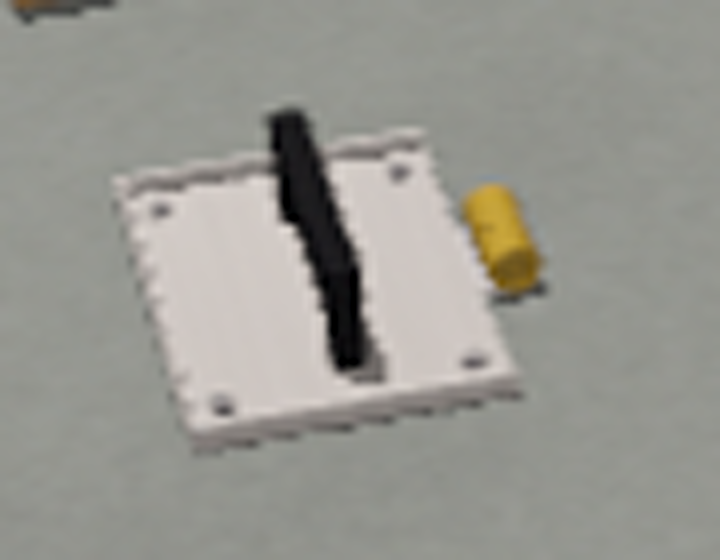

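View pics/c3.png

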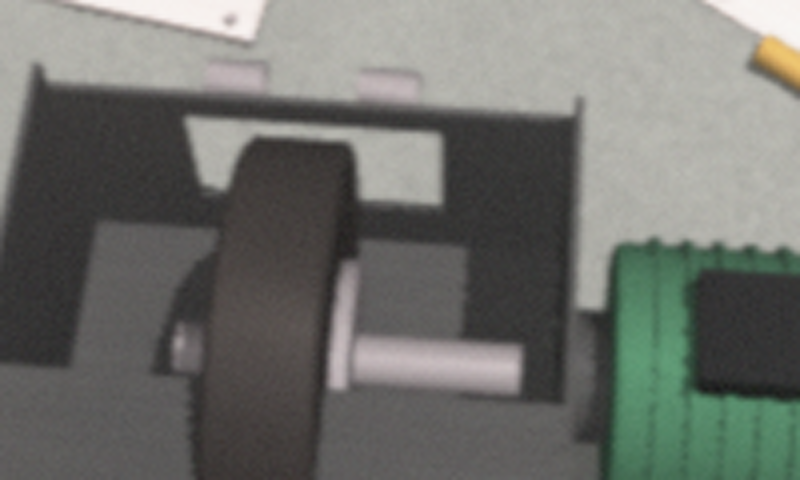

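View pics/c4.png

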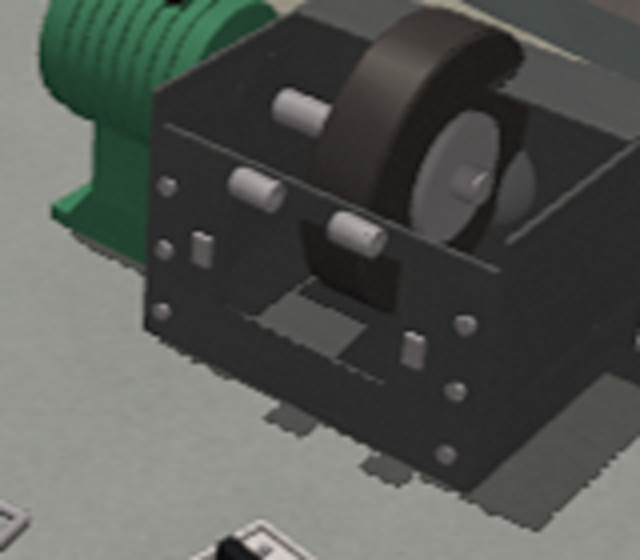

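```bash
cat > fit.py <<'E'
from h import *
from scipy.optimize import least_squares
def fit(obs,p0,extra=0):
    # obs: (frame,pix,model pt func(e))
    def W(p,m):
        c,s=np.cos(p[2]),np.sin(p[2]); m=np.asarray(m(p[3:]) if callable(m) else m)/1000.
        return np.array([p[0]+c*m[0]-s*m[1],p[1]+s*m[0]+c*m[1],m[2]])
    fun=lambda p: np.concatenate([proj(f,W(p,m))-px for f,px,m in obs])
    return least_squares(fun,p0,loss="soft_l1",x_scale=[.01,.01,.1]+[1.]*(len(p0)-3)), fun
E
python3 - <<'E'
from fit import *
S=bot.grab_frame("scene"); D=bot.grab_frame("side")
def P(x,y,k,ox,oy): return np.array([(x+.5)/k-.5+ox,(y+.5)/k-.5+oy])
a=lambda x,y:P(x,y,6,355,225); b=lambda x,y:P(x,y,8,210,200)
obs=[(S,a(243,125),(-58,-75,9)),(S,a(572,307),(-58,75,9)),(S,a(436,514),(52,75,0)),(S,a(105,318),(52,-75,0)),(S,a(256,428),(64,0,10)),
(S,a(245,203),(-7,-50,44)),(S,a(468,325),(-7,50,44)),
(D,b(115,180),(-58,75,9)),(D,b(428,130),(52,75,9)),(D,b(522,396),(52,-75,0)),(D,b(195,450),(-58,-75,0)),(D,b(503,238),(64,0,10)),(D,b(288,110),(0,50,44)),(D,b(345,262),(0,-50,44))]
r,f=fit(obs,[.48,.275,-.5]); print("flap",r.x,np.degrees(r.x[2])); print(f(r.x).reshape(-1,2).round(1).tolist())
c=lambda x,y:P(x,y,4,200,280); d=lambda x,y:P(x,y,4,300,150)
ob=[(S,c(236,78),(0,-38,160)),(S,c(391,86),(0,38,160)),(S,c(204,78),(0,-53,160)),(S,c(422,87),(0,53,160)),
(D,d(256,188),(0,38,160)),(D,d(357,234),(0,-38,160)),(D,d(233,177),(0,53,160)),(D,d(380,245),(0,-53,160)),
(D,d(145,328),lambda e:(11,133.5+e[0],0)),(D,d(468,490),lambda e:(11,-133.5+e[0],0)),(S,c(45,88),lambda e:(11,-133.5+e[0],168)),(S,c(578,118),lambda e:(11,133.5+e[0],168))]
r,f=fit(ob,[.65,.04,0,0]); print("box",r.x,np.degrees(r.x[2])); print(f(r.x).reshape(-1,2).round(1).tolist())
E
```

```text
flap [ 0.48642417  0.27477782 -0.3987868 ] -22.848800358549678
[[-0.1, 0.1], [-0.4, 0.1], [-0.1, 1.3], [-0.6, 0.9], [-0.5, 0.5], [-0.0, -1.3], [0.6, -0.3], [0.2, -0.4], [-0.8, -0.2], [-0.3, -0.2], [-0.4, 0.2], [-0.1, -0.0], [-0.3, -0.3], [-0.2, 1.0]]
box [ 0.69092646  0.00978457  0.16184086 -0.44637115] 9.272798222869028
[[-0.0, 1.1], [-0.7, 1.2], [0.5, 0.6], [-0.9, 1.4], [-0.4, 0.3], [-0.4, -0.1], [0.5, 0.9], [-1.0, -0.5], [-1.6, 0.3], [-0.3, 1.2], [-1.6, -1.0], [0.7, -0.9]]
```

```bash
python3 -m handwheel '[[-0.92,-0.52,0,0,0,0],[-0.92,-0.52,0,0,0,0],[-0.92,-0.52,0,0,0,0],[-0.92,-0.52,0,0,0,0],[-0.92,-0.52,0,0,0,0],[-0.92,-0.52,0,0,0,0],[-0.92,-0.52,0,0,0,0],[-0.92,-0.52,0,0,0,0]]' -1; python3 -m handwheel '[[-0.92,-0.52,0,0,0,0],[-0.92,-0.52,0,0,0,0],[-0.92,-0.52,0,0,0,0],[-0.92,-0.52,0,0,0,0],[-0.92,-0.52,0,0,0,0],[-0.92,-0.52,0,0,0,0],[-0.92,-0.52,0,0,0,0],[-0.5,-0.2,0,0,0,0]]'; python3 -m handwheel '[[0,0,0,0,0,0.029],[0,0,0,0,0,0.029],[0,0,0,0,0,0.029],[0,0,0,0,0,0.029],[0,0,0,0,0,0.029],[0,0,0,0,0,0.029],[0,0,0,0,0,0.029],[0,0,0,0,0,0.029]]'; python3 -m handwheel '[[0,0,0,0,0,0.0286],[0,0,0,0,0,0]]'
```

```text
clock: 2.6
position: [0.3452, 0.4307, 0.2314]
tool_rot: [-3.142, 0.0, 2.808]
force: [1.0, 0.7, -0.3]
grip_width: 0.0852
clock: 3.6
position: [0.4777, 0.2829, 0.2314]
tool_rot: [-3.141, 0.0, 2.807]
force: [-1.4, 1.0, -0.3]
grip_width: 0.0854
clock: 4.6
position: [0.4765, 0.285, 0.2313]
tool_rot: [-3.141, -0.0, 1.345]
force: [0.5, 0.1, -0.5]
grip_width: 0.0856
clock: 4.85
position: [0.4765, 0.2851, 0.2312]
tool_rot: [3.142, 0.0, 1.173]
force: [-0.6, 0.4, -1.2]
grip_width: 0.0855
```

```bash
python3 - <<'E'
from h import *
s=bot.observe(); print(s["clock"],s["position"],np.degrees(s["tool_rot"]),s["qpos"])
f=bot.grab_frame("wrist"); cv2.imwrite("pics/w1.png",f["pixels"])
np.savez("w1.npz",R=f["R"],t=f["t"],cx=f["cx"],cy=f["cy"],v=f["vertical_fov"])
print(-np.asarray(f["R"]).T@np.asarray(f["t"]))
def W(m,p=(.4864,.2748,-.3988)):
    c,s=np.cos(p[2]),np.sin(p[2]);m=np.array(m)/1000; return [p[0]+c*m[0]-s*m[1],p[1]+s*m[0]+c*m[1],m[2]]
for m in [(-58,-75,9),(-58,75,9),(52,75,9),(52,-75,9),(64,0,10),(0,50,44),(0,-50,44)]: print(m,proj(f,W(m)).round(1))
E
```

```text
4.85 [0.47648556 0.28507827 0.23123395] [1.79998753e+02 1.05550283e-02 6.71926583e+01] [-0.966983    0.44343844  0.44132491  1.80384507 -0.22797579  0.94472893
 -0.82658157]
[0.50569404 0.35367158 0.37332102]
(-58, -75, 9) [277.4 275.3]
(-58, 75, 9) [272.3 132.5]
(52, 75, 9) [385.6 132.6]
(52, -75, 9) [378.  275.4]
(64, 0, 10) [393.4 208.4]
(0, 50, 44) [333.1 162.1]
(0, -50, 44) [331.8 265.9]
```

View pics/w1.png

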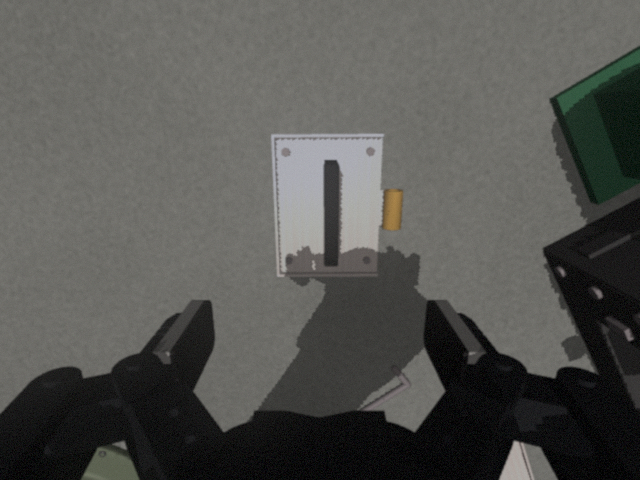

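```bash
python3 -m handwheel '[[-0.23,0.53,0,0,0,0],[0,0,1,0,0,0],[0,0,1,0,0,0],[0,0,1,0,0,0],[0,0,1,0,0,0],[0,0,1,0,0,0],[0,0,0.9,0,0,0],[0,0,0,0,0,0]]' -1; python3 - <<'E'
from h import *
s=bot.observe(); print(s["position"])
f=bot.grab_frame("side"); cv2.imwrite("pics/s2.png",cv2.resize(f["pixels"][130:290,180:380],None,fx=4,fy=4))
E
```

```text
clock: 5.9
position: [0.4867, 0.2731, 0.0827]
tool_rot: [-3.14, 0.002, 1.172]
force: [-0.5, -0.7, 0.6]
grip_width: 0.0853
[0.48668411 0.27312369 0.08273045]
```

View pics/s2.png

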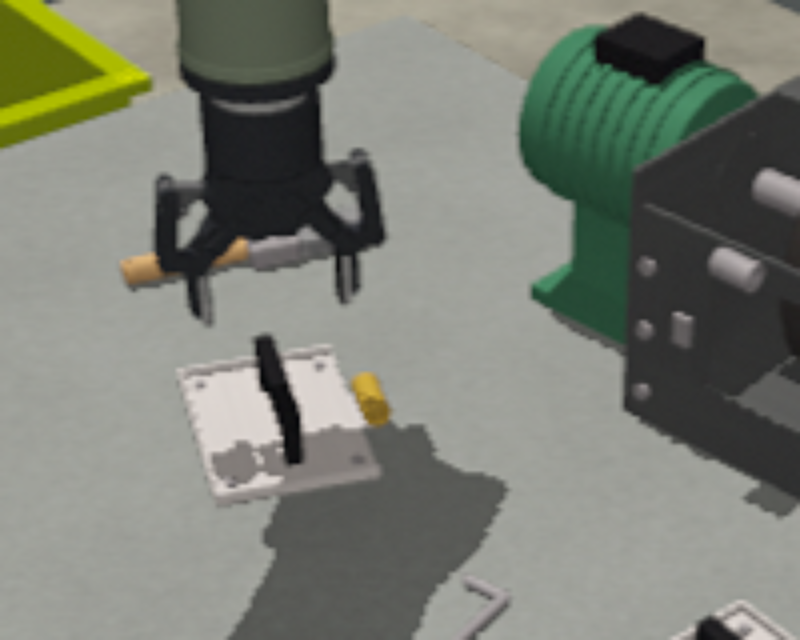

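```bash
python3 -m handwheel '[[0.06,0,0.9,0,0,0],[0,0,0.9,0,0,0],[0,0,0.78,0,0,0],[0,0,0,0,0,0]]' -1; python3 -m handwheel '[[0,0,0,0,0,0],[0,0,0,0,0,0],[0,0,0,0,0,0],[0,0,0,0,0,0],[0,0,0,0,0,0],[0,0,0,0,0,0]]' 1 70;  python3 -m handwheel '[[0,0,0,0,0,0],[0,0,0,0,0,0],[0,0,0,0,0,0]]'
```

```text
clock: 6.45
position: [0.4871, 0.2754, 0.0188]
tool_rot: [-3.141, 0.001, 1.172]
force: [-0.2, 0.3, 0.9]
grip_width: 0.0855
clock: 7.2
position: [0.4872, 0.276, 0.0198]
tool_rot: [-3.141, -0.0, 1.172]
force: [-3.4, -0.2, 8.8]
grip_width: 0.0126
clock: 7.58
position: [0.4872, 0.276, 0.0197]
tool_rot: [-3.141, -0.0, 1.172]
force: [-2.5, 0.6, 9.2]
grip_width: 0.0125
```

```bash
python3 -m handwheel '[[0,0,-0.4,0,0,0],[0,0,-0.8,0,0,0],[0,0,-0.8,0,0,0],[0,0,-0.8,0,0,0],[0,0,-0.8,0,0,0],[0,0,-0.8,0,0,0],[0,0,-0.8,0,0,0],[0,0,-0.8,0,0,0]]'; python3 -m handwheel '[[0,0,-0.8,0,0,0],[0,0,-0.4,0,0,0],[0,0,0,0,0,0],[0,0,0,0,0,0]]'; python3 - <<'E'
from h import *
s=bot.observe(); print(s["position"],s["force"],s["moment"],s["grip_width"])
f=bot.grab_frame("wrist"); cv2.imwrite("pics/w3.png",f["pixels"])
f=bot.grab_frame("side"); cv2.imwrite("pics/s3.png",cv2.resize(f["pixels"][80:280,180:380],None,fx=3,fy=3))
E
```

```text
clock: 8.57
position: [0.4871, 0.2756, 0.1703]
tool_rot: [-3.141, 0.0, 1.171]
force: [0.3, 0.1, -4.9]
grip_width: 0.0125
clock: 9.07
position: [0.4869, 0.2757, 0.1986]
tool_rot: [-3.141, 0.001, 1.171]
force: [-0.6, -0.7, -4.5]
grip_width: 0.0126
[0.48689012 0.27565243 0.19860386] [-0.64816124 -0.68937496 -4.52340685] [ 0.02696259 -0.00274717 -0.00770144] 0.012641402368753895
```

View pics/w3.png

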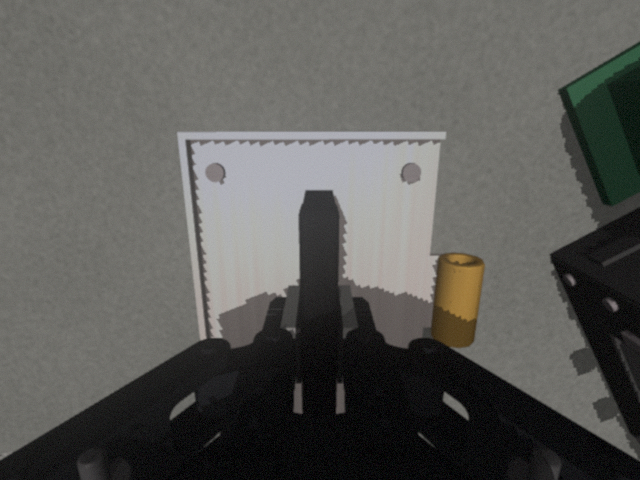

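View pics/s3.png

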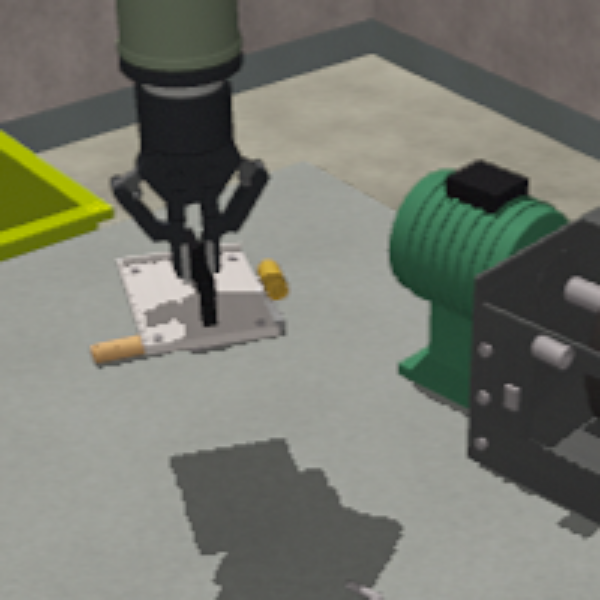

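```bash
python3 - <<'E'
from h import *
from scipy.optimize import least_squares
from scipy.spatial.transform import Rotation as Ro
f=bot.grab_frame("wrist"); s=bot.observe(); T=s["position"]
obs=[((179,132.5),(-58,75,9)),((446,132.5),(52,75,9)),((460,259),(64,20,10)),((454,345),(64,-20,10-6)),((305,191),(-7,50,44)),((332.5,191),(7,50,44))]
def fun(p,prior=True):
    R=Ro.from_euler("xyz",[p[4],p[5],p[3]]).as_matrix()
    e=[proj(f,R@(np.array(m)/1000)+p[:3])-px for px,m in obs]
    e=np.concatenate(e)
    return np.concatenate([e,[ (p[2]-(T[2]-.0197))/.001,p[4]/.01,p[5]/.01]]) if prior else e
r=least_squares(fun,[T[0],T[1],T[2]-.02,-.4,0,0],x_scale=[.01,.01,.01,.1,.1,.1])
p=r.x; print(p.round(4), fun(p).round(1))
d=p[:3]-T; yaw=p[3]; c,sn=np.cos(yaw),np.sin(yaw)
print("flap rel TCP in flap axes",(c*d[0]+sn*d[1],-sn*d[0]+c*d[1],d[2]),"yaw tool",s["tool_rot"][2],"flapyaw-tool+90",p[3]-s["tool_rot"][2]+np.pi/2)
E
```

```text
[ 0.4862  0.2737  0.1828 -0.4096 -0.1155 -0.0148] [  3.2  -4.3  -1.6  -1.5   3.1   1.   -2.7  -6.8  -7.9   3.9   6.2   4.4
   3.8 -11.5  -1.5]
flap rel TCP in flap axes (np.float64(-8.68495457521587e-06), np.float64(-0.002102748867940891), np.float64(-0.01590967784735528)) yaw tool 1.1713024546036421 flapyaw-tool+90 -0.010105156448449115
```

```bash
python3 - <<'E'
from h import *
from scipy.spatial.transform import Rotation as Ro
f=bot.grab_frame("wrist"); s=bot.observe(); T=s["position"]; print(T,f["cx"],f["cy"])
im=f["pixels"].copy()
R=Ro.from_euler("xyz",[0,0,s["tool_rot"][2]-np.pi/2]).as_matrix(); o=np.array([T[0],T[1],T[2]-.0197])
L=[[(-58,-75,9),(-58,75,9),(52,75,9),(52,-75,9)],[(-58,-75,0),(-58,75,0),(52,75,0),(52,-75,0)],[(-7,-50,44),(-7,50,44),(7,50,44),(7,-50,44)]]
th=np.linspace(0,2*np.pi,24)[:-1]
L+= [[(64+10*np.cos(a),y,10+10*np.sin(a)) for a in th] for y in (-20,20)]+[[(64+6*np.cos(a),20,10+6*np.sin(a)) for a in th]]
for k,l in enumerate(L):
    q=np.array([proj(f,R@(np.array(m)/1000)+o) for m in l]); print(q[:4].round(0).tolist())
    cv2.polylines(im,[q.round().astype(int)],True,[(0,0,255),(0,255,0),(255,0,0),(255,0,255),(255,0,255),(255,255,0)][k],1)
cv2.imwrite("pics/w4.png",im)
E
```

```text
[0.48711808 0.27563261 0.19878137] 318.78896470633777 237.2712031380035
[[208.0, 424.0], [175.0, 126.0], [447.0, 126.0], [417.0, 424.0]]
[[213.0, 411.0], [183.0, 126.0], [439.0, 126.0], [413.0, 411.0]]
[[301.0, 442.0], [297.0, 204.0], [339.0, 204.0], [335.0, 442.0]]
[[472.0, 333.0], [474.0, 336.0], [474.0, 339.0], [472.0, 342.0]]
[[484.0, 254.0], [486.0, 257.0], [486.0, 259.0], [484.0, 260.0]]
[[475.0, 254.0], [476.0, 256.0], [476.0, 257.0], [475.0, 258.0]]
```

View pics/w4.png

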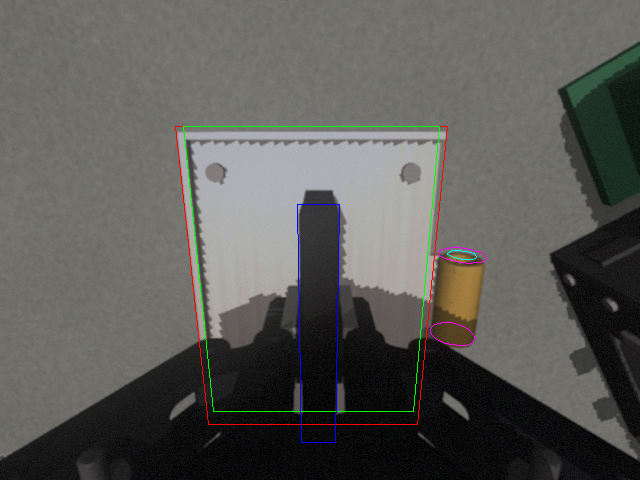

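```bash
python3 - <<'E'
import cv2
a=cv2.imread('pics/w3.png')
k=lambda x0,x1,y0,y1,s:cv2.convertScaleAbs(cv2.resize(a[y0:y1,x0:x1],None,fx=s,fy=s,interpolation=cv2.INTER_CUBIC),alpha=1.6)
cv2.imwrite('pics/z1.png',k(420,500,240,360,5)); cv2.imwrite('pics/z2.png',k(285,355,180,240,8)); cv2.imwrite('pics/z3.png',cv2.hconcat([k(165,225,115,175,6),k(395,455,115,175,6)]))
E
```

```text
(no output)
```

View pics/z1.png

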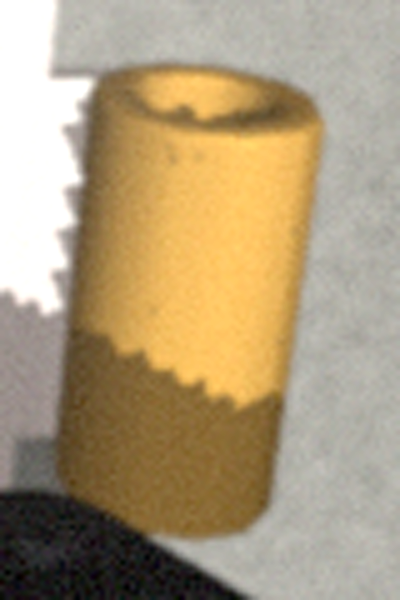

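View pics/z2.png

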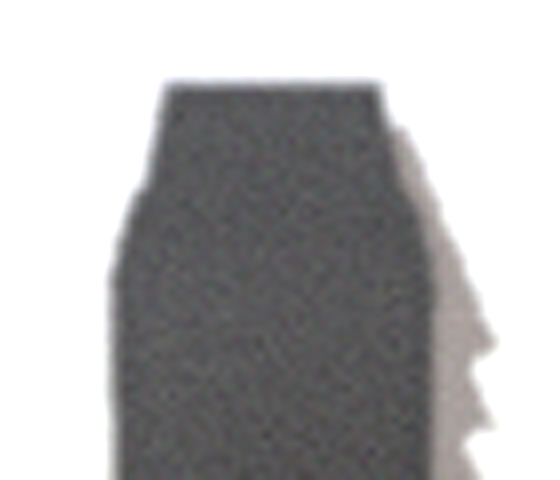

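View pics/z3.png

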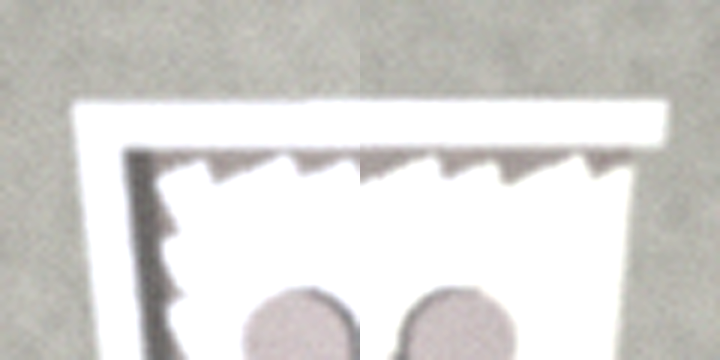

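```bash
python3 -m handwheel '[[-0.4,0.35,0,0,0,0],[-0.75,0.65,0,0,0,0],[-0.75,0.65,0,0,0,0],[-0.75,0.65,0,0,0,0],[-0.75,0.65,0,0,0,0],[-0.75,0.65,0,0,0,0],[-0.75,0.65,0,0,0,0],[-0.75,0.65,0,0,0,0]]'; python3 -m handwheel '[[-0.75,0.65,0,0,0,0],[-0.75,0.65,0,0,0,0],[-0.75,0.65,0,0,0,0],[-0.75,0.65,0,0,0,0],[-0.75,0.64,0,0,0,0],[-0.4,0.3,0,0,0,0],[0,0,0,0,0,0]]'; python3 -m handwheel '[[0,0,0,0,0,-0.01],[0,0,0,0,0,-0.018],[0,0,0,0,0,-0.018],[0,0,0,0,0,-0.018],[0,0,0,0,0,-0.0152],[0,0,0,0,0,-0.01],[0,0,0,0,0,0],[0,0,0,0,0,0]]'; python3 - <<'E'
from h import *
s=bot.observe(); print(s["clock"],s["position"],s["tool_rot"],s["force"],s["moment"],s["grip_width"],s["qpos"])
for n in ["wrist","side","scene"]:
    f=bot.grab_frame(n); cv2.imwrite(f"pics/{n}5.png",f["pixels"])
E
```

```text
clock: 10.28
position: [0.5454, 0.0962, 0.1993]
tool_rot: [3.142, 0.0, 1.171]
force: [0.4, 0.2, -4.0]
grip_width: 0.0125
clock: 11.15
position: [0.5862, -0.033, 0.1992]
tool_rot: [-3.142, 0.0, 1.17]
force: [-0.8, 0.4, -4.8]
grip_width: 0.0129
clock: 12.15
position: [0.5863, -0.0314, 0.1993]
tool_rot: [-3.141, -0.0, 1.731]
force: [0.7, -0.3, -4.1]
grip_width: 0.0123
12.15 [ 0.58626581 -0.03144692  0.19926619] [-3.14147336e+00 -1.78199261e-04  1.73088688e+00] [ 0.6756732  -0.308827   -4.05810878] [-0.02588267  0.01561517 -0.03797186] 0.012310871865874293 [-0.25511608  0.5148972   0.29638676  1.74804493 -0.18398099  0.90596473
  0.27907732]
```

View pics/wrist5.png

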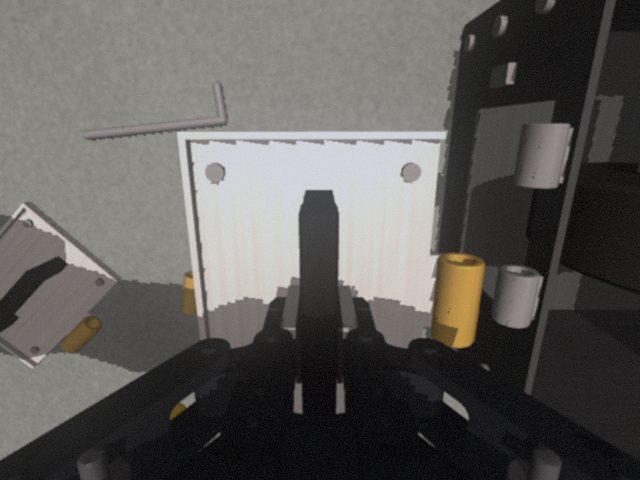

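View pics/side5.png

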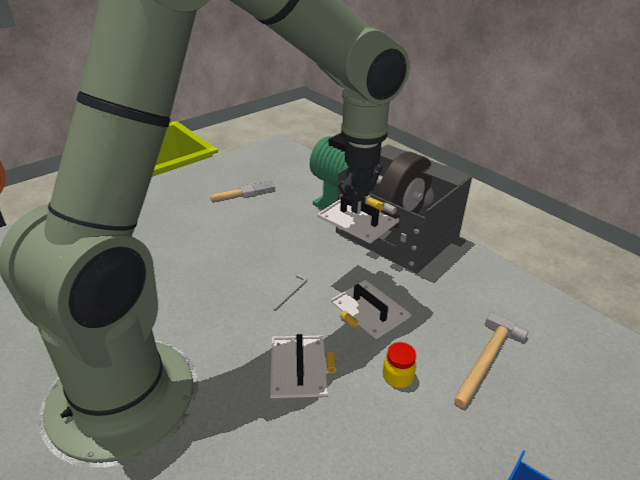

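View pics/scene5.png

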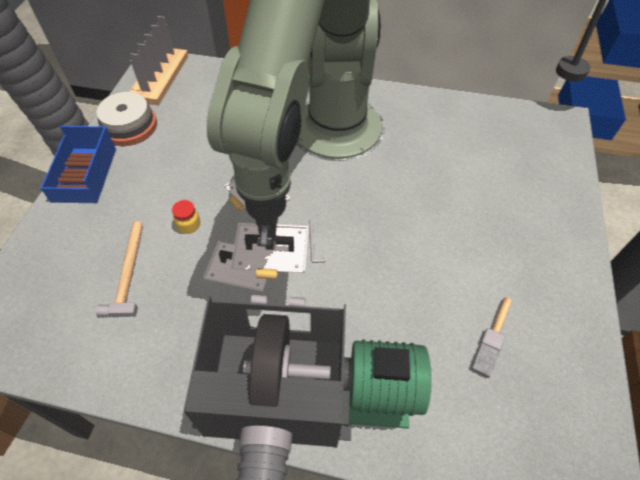

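```bash
python3 - <<'E'
import cv2
a=cv2.imread('pics/wrist5.png')
k=lambda x0,x1,y0,y1,s:cv2.convertScaleAbs(cv2.resize(a[y0:y1,x0:x1],None,fx=s,fy=s,interpolation=cv2.INTER_CUBIC),alpha=1.6)
cv2.imwrite('pics/z4.png',k(500,590,110,200,6)); cv2.imwrite('pics/z5.png',k(425,555,240,360,6))
E
```

```text
(no output)
```

View pics/z4.png

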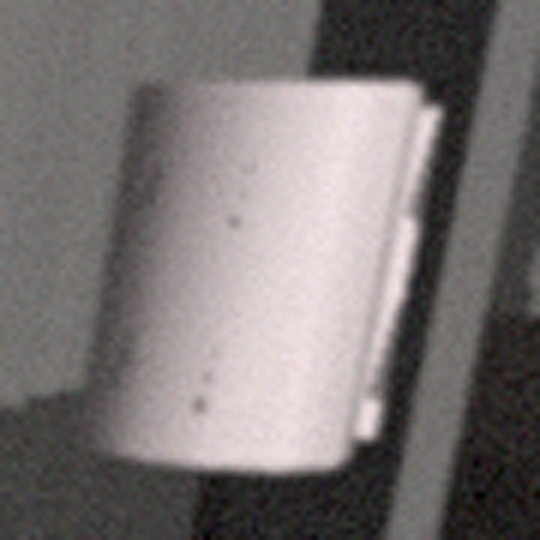

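View pics/z5.png

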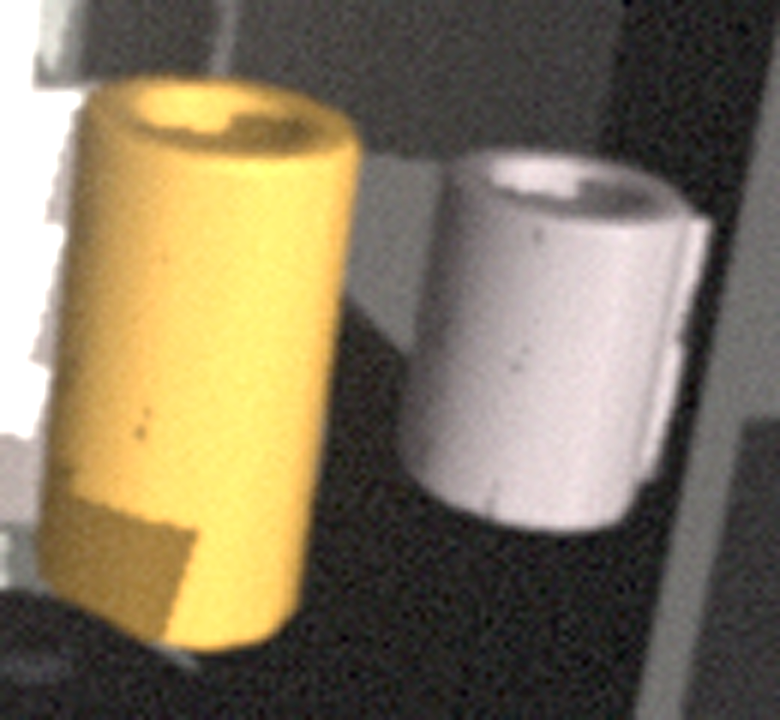

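```bash
cat > rel.py <<'E'
from h import *
from scipy.optimize import least_squares
from scipy.spatial.transform import Rotation as Ro
def raydist(f,px,c,u):
    o,d=ray(f,px); d=d/np.linalg.norm(d); n=np.cross(d,u); 
    return abs((c-o)@n)/np.linalg.norm(n)
def axis(yaw,roll): return np.array([-np.sin(yaw)*np.cos(roll),np.cos(yaw)*np.cos(roll),np.sin(roll)])
def fitbar(f,edges,ends,p0,zp,rp):
    # p: x,y,z,yaw,roll ; ends: (px, s) axis point at s(m)
    def fun(p):
        u=axis(p[3],p[4]); c=p[:3]
        k=K(f)/0.18
        e=[(raydist(f,q,c,u)-.010)*k for q in edges]
        for q,s in ends: e+=list((proj(f,c+u*s)-q))
        return np.array(e+[(p[2]-zp[0])/zp[1]*1.0,(p[4]-rp[0])/rp[1]])
    r=least_squares(fun,p0,x_scale=[.01,.01,.01,.1,.1]); return r.x,fun(r.x)
def sc(pts,k,ox,oy): return [np.array([(x+.5)/k-.5+ox,(y+.5)/k-.5+oy]) for x,y in pts]
E
python3 - <<'E'
from rel import *
f=bot.grab_frame("wrist"); s=bot.observe(); T=s["position"]; print(T)
A=lambda *p: sc(p,6,500,110); B=lambda *p: sc(p,6,425,240)
fe=B((82,130),(60,340),(40,540),(356,180),(330,380),(300,590))
fends=[(B((220,120))[0],.020)]
be=A((133,120),(111,280),(93,420),(418,110),(385,280),(354,440))+B((437,200),(420,320),(404,430),(686,240),(660,370),(632,500))
bends=[(B((567,187))[0],-.023)]
hy=s["tool_rot"][2]-np.pi/2
h0=T+np.array([.064*np.cos(hy),.064*np.sin(hy),-.0097])
for zs in (.0005,.01):
    pf,ef=fitbar(f,fe,fends,[*h0,hy,0],(h0[2],zs),(0,.02)); print("flap",pf.round(4),ef.round(1))
    pb,eb=fitbar(f,be,bends,[.691,.0098,.160,.162,0],(.160,zs),(0,.002)); print("box",pb.round(4),eb.round(1))
    c,sn=np.cos(pb[3]),np.sin(pb[3]); d=pf-pb; print("flap in box mm",np.round([1e3*(c*d[0]+sn*d[1]),1e3*(-sn*d[0]+c*d[1]),1e3*d[2],1e3*d[3]],1))
print("expected h0",h0,hy)
E
```

```text
[ 0.58638757 -0.03180585  0.19928759]
flap [ 6.504e-01 -2.400e-02  1.895e-01  1.645e-01 -3.000e-04] [-0.6 -0.4 -0.4 -0.6 -0.4 -0.4  0.   0.  -0.2 -0. ]
box [ 0.6904  0.0082  0.1598  0.1506 -0.    ] [-0.1 -0.8 -1.6 -0.9 -0.7 -0.5  0.3 -0.2 -0.7 -0.4 -0.3 -0.5 -0.1 -0.
 -0.3 -0. ]
flap in box mm [-44.4 -25.9  29.7  13.9]
flap [ 6.519e-01 -2.500e-02  1.862e-01  1.645e-01 -4.000e-04] [-0.2 -0.   0.  -0.2  0.1 -0.   0.   0.  -0.3 -0. ]
box [ 0.6934  0.0068  0.1552  0.1506 -0.    ] [ 0.4 -0.3 -1.2 -0.4 -0.2  0.   0.8  0.2 -0.2  0.1  0.2 -0.  -0.1 -0.
 -0.5 -0. ]
flap in box mm [-45.8 -25.3  30.9  13.9]
expected h0 [ 0.64956356 -0.02156896  0.18958759] 0.16064140100500524
```

```bash
python3 -m handwheel '[[0.26,0,0.2,0,0,0],[0.26,0.1,0.3,0,0,0],[0.26,0.1,0.3,0,0,0],[0.26,0.2,0.38,0,0,0],[0,0.2,0,0,0,0],[0,0,0,0,0,0],[0,0,0,0,0,0]]'; python3 - <<'E'
from h import *
s=bot.observe(); print(s["clock"],s["position"],s["tool_rot"],s["force"],s["moment"],s["grip_width"])
for n in ["wrist","side","scene"]:
    f=bot.grab_frame(n); cv2.imwrite(f"pics/{n}6.png",f["pixels"]); a=f["pixels"]
    if n=="wrist": x0,x1,y0,y1,k=420,560,130,270,5; b=a[230:360,420:550]
    if n=="side": x0,x1,y0,y1,k=320,440,150,250,6
    if n=="scene": x0,x1,y0,y1,k=220,330,250,320,7
    cv2.imwrite(f"pics/{n}6z.png",cv2.convertScaleAbs(cv2.resize(a[y0:y1,x0:x1],None,fx=k,fy=k,interpolation=cv2.INTER_CUBIC),alpha=1.5))
E
```

```text
clock: 13.22
position: [0.5971, -0.0043, 0.17]
tool_rot: [3.141, 0.0, 1.731]
force: [-0.4, -0.5, -3.1]
grip_width: 0.0126
13.225 [ 0.59712561 -0.00430662  0.17002126] [3.14132575e+00 2.33241300e-04 1.73136196e+00] [-0.43481547 -0.50754071 -3.07581884] [ 0.02467953 -0.01876462 -0.00187018] 0.012622504058430453
```

View pics/wrist6.png

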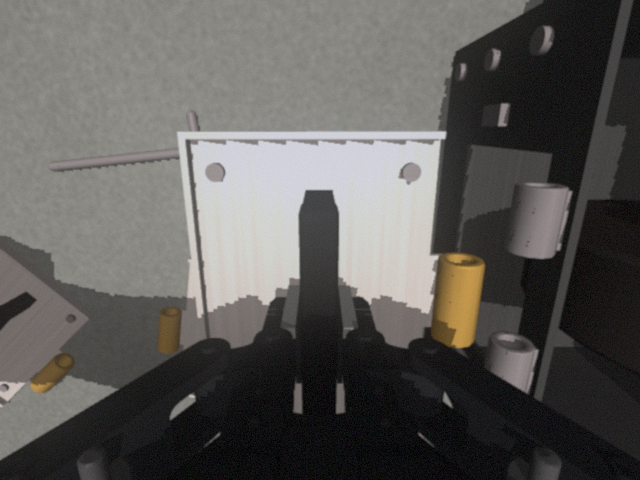

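View pics/side6z.png

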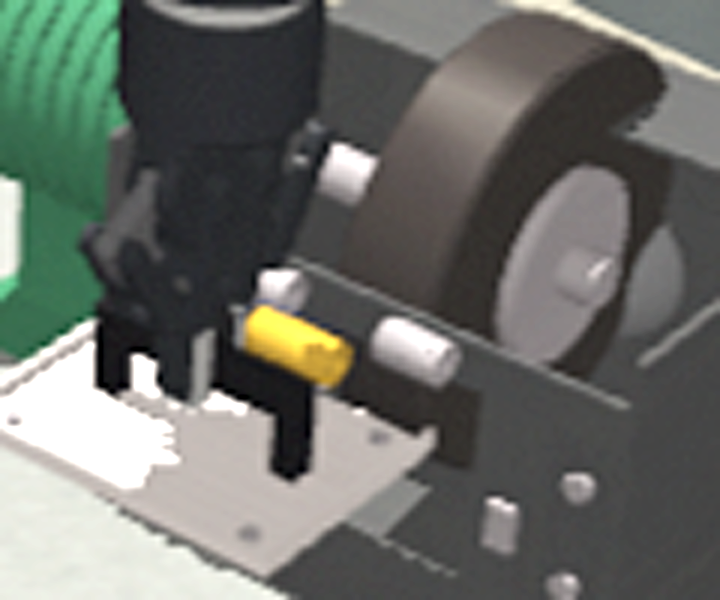

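View pics/scene6z.png

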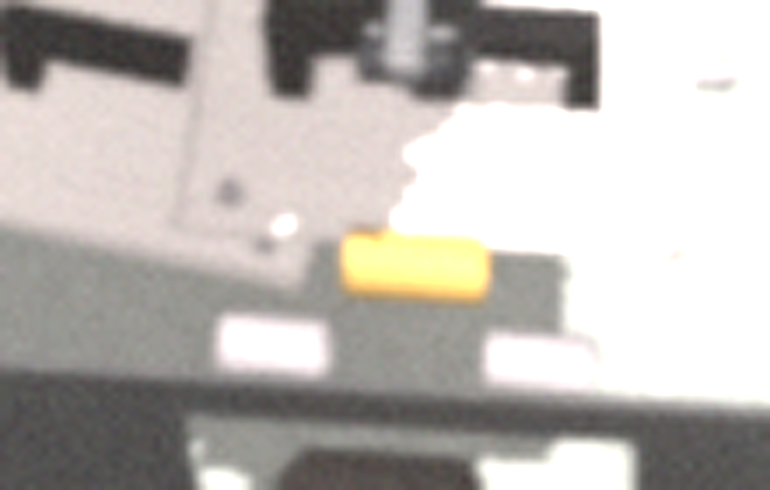

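```bash
python3 - <<'E'
import cv2
a=cv2.imread('pics/wrist6.png')
k=lambda a,x0,x1,y0,y1,s:cv2.convertScaleAbs(cv2.resize(a[y0:y1,x0:x1],None,fx=s,fy=s,interpolation=cv2.INTER_CUBIC),alpha=1.6)
cv2.imwrite('pics/z6.png',k(a,425,585,175,275,5)); cv2.imwrite('pics/z7.png',k(a,425,585,245,405,5))
cv2.imwrite('pics/z8.png',k(cv2.imread('pics/side6.png'),355,405,190,220,16))
E
```

```text
(no output)
```

View pics/z6.png

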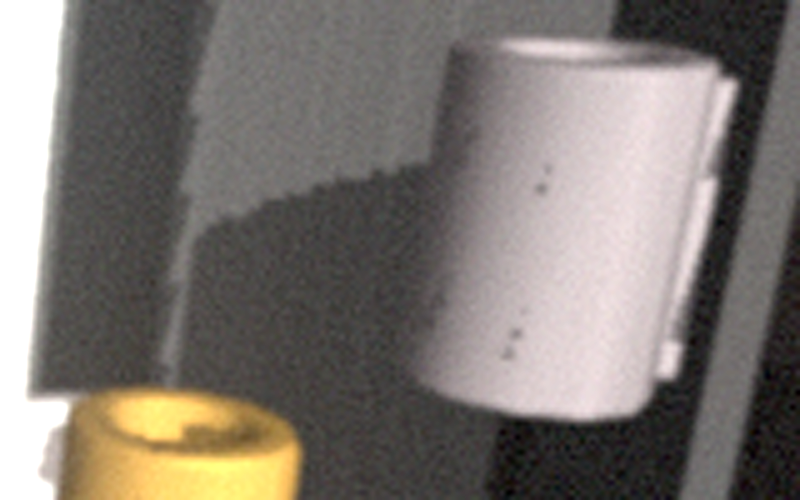

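View pics/z7.png

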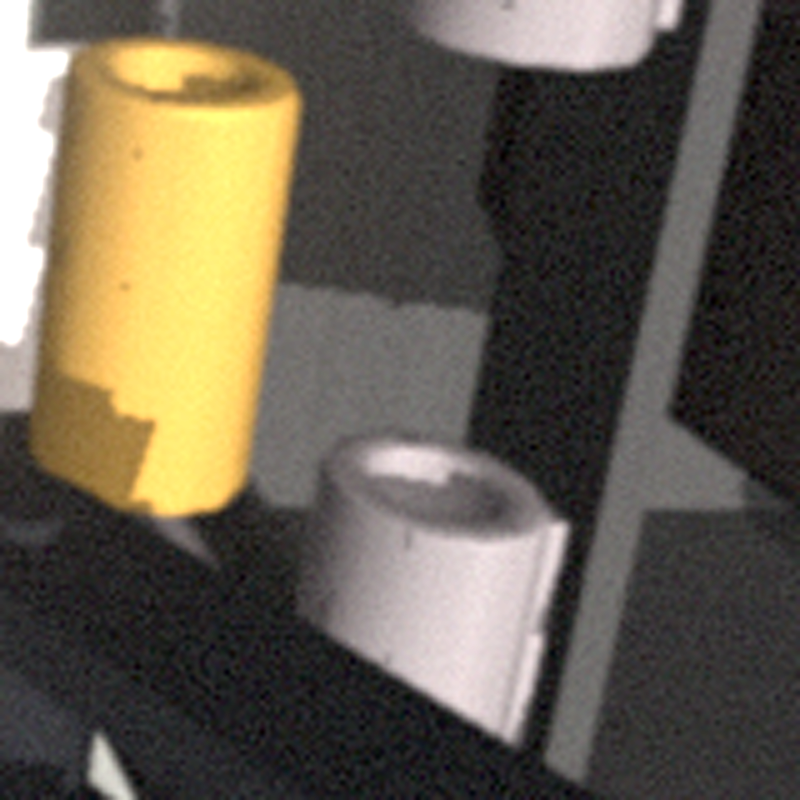

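View pics/z8.png

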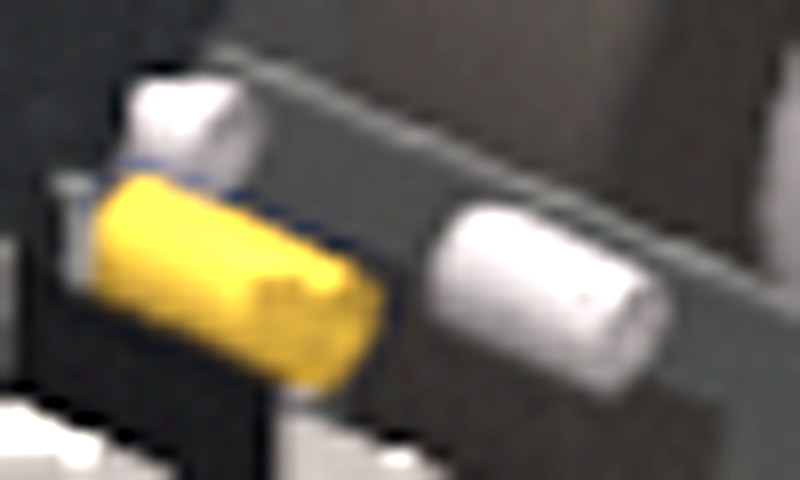

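```bash
cat > joint.py <<'E'
from rel import *
def run(obs,p0,zprior=.003,biasp=2.0,verbose=True):
    # obs list: (cam idx, frame, kind, pixel, body, s); kind 'e' edge,'c' centre,'x' col only ; p: box x,y,yaw ; flap x,y,z,yaw,roll in world ; bias per cam 2
    def fun(p):
        e=[]
        for i,f,k,q,b,s in obs:
            c,u=(np.array([p[0],p[1],.160]),axis(p[2],0)) if b=='b' else (p[3:6],axis(p[6],p[7]))
            bi=p[8+2*i:10+2*i]; q=np.asarray(q)-bi
            if k=='e':
                o,_=ray(f,q); e.append((raydist(f,q,c,u)-.010)*K(f)/np.linalg.norm(c-o)*(2 if i else 1))
            else:
                r=proj(f,c+u*s)-q; e+=[r[0]*(2 if i else 1)] + ([] if k=='x' else [r[1]*(2 if i else 1)])
        e+=[p[7]/.02]+list(p[8:]/biasp)
        return np.array(e)
    r=least_squares(fun,p0,loss='soft_l1',x_scale=np.array([.01,.01,.1,.01,.01,.01,.1,.1]+[1.]*6))
    p=r.x; c,sn=np.cos(p[2]),np.sin(p[2]); d=p[3:6]-[p[0],p[1],.160]
    J=np.linalg.pinv(r.jac.T@r.jac); 
    if verbose: print(p[:8].round(4),"bias",p[8:].round(1)); print(fun(p).round(1))
    print("rel mm x,y,z",np.round([1e3*(c*d[0]+sn*d[1]),1e3*(-sn*d[0]+c*d[1]),1e3*d[2]],1),"dyaw",round(p[6]-p[2],4),"sd mm",(1e3*np.sqrt(np.diag(J))[3:6]).round(2))
    return p
E
python3 - <<'E'
from joint import *
w=bot.grab_frame("wrist");S=bot.grab_frame("side");C=bot.grab_frame("scene"); T=bot.observe()["position"]; print(T)
o=[]
def add(i,f,k,pts,b,sv,sc_): o.extend((i,f,k,q,b,sv) for q in sc(pts,*sc_))
z7=(5,425,245);z6=(5,425,175);z8=(16,355,190);zc=(7,220,250)
add(0,w,'e',[(66,100),(50,270),(34,430),(299,110),(276,290),(249,470)],'f',0,z7); add(0,w,'c',[(184,74)],'f',.020,z7)
add(0,w,'e',[(440,90),(428,240),(416,360),(715,90),(685,240),(655,380)],'b',0,z6); add(0,w,'c',[(584,55)],'b',.053,z6)
add(0,w,'e',[(321,500),(302,600),(545,550),(507,730)],'b',0,z7); add(0,w,'c',[(436,487)],'b',-.023,z7)
add(1,S,'c',[(240,282)],'f',0,z8); add(1,S,'c',[(550,300)],'b',-.038,z8)
add(1,S,'e',[(200,187),(330,240),(120,302),(250,365)],'f',0,z8); add(1,S,'e',[(520,208),(630,252),(460,325),(560,378)],'b',0,z8)
add(2,C,'x',[(415,267)],'f',0,zc); add(2,C,'x',[(273,344)],'b',-.038,zc); add(2,C,'x',[(541,360)],'b',.038,zc)
add(2,C,'e',[(360,233),(470,239)],'f',0,zc); add(2,C,'e',[(230,313),(320,319),(495,333),(585,339)],'b',0,zc)
p=[.6905,.009,.155,T[0]+.064,T[1]+.010,T[2]-.0097,.162,0]+[0]*6
run(o,p); run([x for x in o if x[0]==0],p,verbose=False); run([x for x in o if x[0]!=2],p,verbose=False);run([x for x in o if x[0]!=1],p,verbose=False)
E
```

```text
[ 0.59703501 -0.00396643  0.16993042]
[ 0.69    0.0085  0.1514  0.6612  0.0033  0.1597  0.1659 -0.0007] bias [ 0.5 -0.3  0.6 -0.6  0.5  0.5]
[-0.3 -0.4 -0.3 -0.6 -0.3 -0.6  0.   0.1  0.5 -1.4 -2.6 -0.7 -0.5 -0.5
  0.  -0.  -0.8 -0.5 -0.4 -0.4 -0.1 -0.  -0.2  0.1  0.3 -0.7  0.7  1.2
  0.1  0.5 -0.1  0.5 -0.   0.8  0.1  0.2 -0.3  0.  -0.1  0.4  0.4 -0.4
 -0.4 -0.   0.3 -0.1  0.3 -0.3  0.3  0.3]
rel mm x,y,z [-29.3  -0.7  -0.3] dyaw 0.0145 sd mm [1.05 0.98 0.84]
rel mm x,y,z [-28.   -1.9  -3.6] dyaw 0.0121 sd mm [1.94 1.4  3.35]
rel mm x,y,z [-29.4  -0.6  -0.1] dyaw 0.0137 sd mm [1.18 1.05 1.33]
rel mm x,y,z [-29.2  -0.8  -0.7] dyaw 0.0132 sd mm [1.11 1.02 1.06]
```

```bash
python3 -m handwheel '[[0.05,0.1,-0.008,0,0,0.0015],[0,0.16,0,0,0,0],[0,0.16,0,0,0,0],[0,0.16,0,0,0,0],[0,0.16,0,0,0,0],[0,0.1,0,0,0,0],[0,0,0,0,0,0],[0,0,0,0,0,0]]'; python3 - <<'E'
from h import *
s=bot.observe(); print(s["clock"],s["position"],s["tool_rot"],s["force"],s["moment"],s["grip_width"])
k=lambda a,x0,x1,y0,y1,s:cv2.convertScaleAbs(cv2.resize(a[y0:y1,x0:x1],None,fx=s,fy=s,interpolation=cv2.INTER_CUBIC),alpha=1.6)
for n,b in (("wrist",(425,555,170,370,3)),("side",(355,405,185,215,16)),("scene",(235,325,270,320,8))):
    f=bot.grab_frame(n); cv2.imwrite(f"pics/{n}7.png",f["pixels"]);cv2.imwrite(f"pics/{n}7z.png",k(f["pixels"],*b))
E
```

```text
clock: 14.52
position: [0.6174, 0.0005, 0.17]
tool_rot: [-3.141, -0.0, 1.722]
force: [-0.8, -0.3, -3.8]
grip_width: 0.0131
14.525 [6.17447472e-01 4.83422069e-04 1.69975893e-01] [-3.14140891e+00 -7.87708661e-07  1.72230316e+00] [-0.81447511 -0.27756551 -3.8344442 ] [0.02210379 0.06058596 0.08125724] 0.013072105083404105
```

View pics/wrist7z.png

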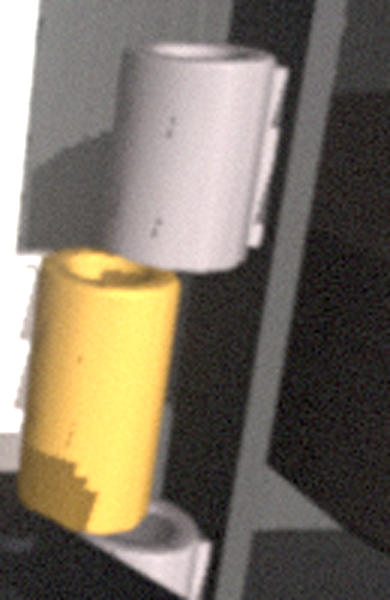

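View pics/side7z.png

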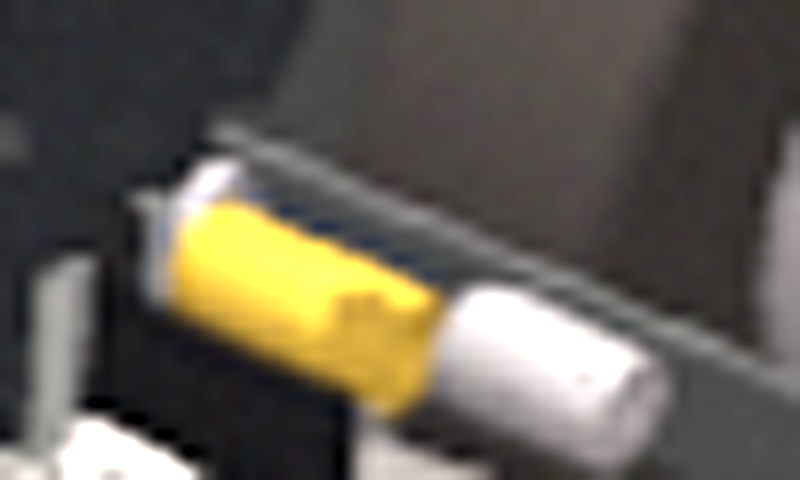

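View pics/scene7z.png

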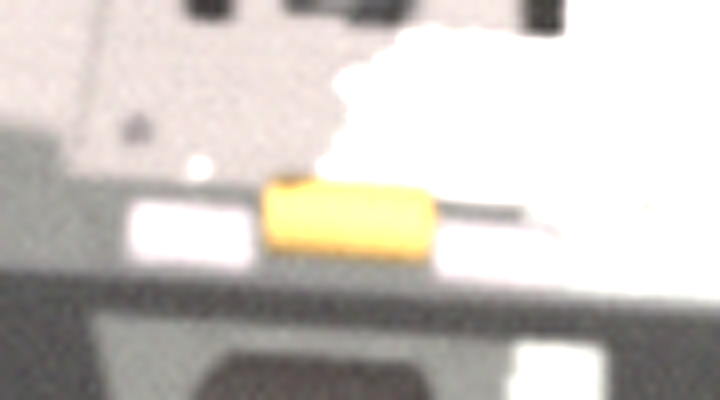

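```bash
python3 - <<'E'
from joint import *
w=bot.grab_frame("wrist");S=bot.grab_frame("side");C=bot.grab_frame("scene"); T=bot.observe()["position"]
o=[]
def add(i,f,k,pts,b,sv,sc_): o.extend((i,f,k,q,b,sv) for q in sc(pts,*sc_))
z=(3,425,170);z8=(16,355,185);zc=(8,235,270)
add(0,w,'e',[(40,280),(30,380),(20,480),(180,290),(166,410),(152,510)],'f',0,z); add(0,w,'c',[(111,275)],'f',.020,z)
add(0,w,'e',[(124,80),(110,200),(273,80),(247,250)],'b',0,z); add(0,w,'c',[(198,56)],'b',.053,z)
add(0,w,'c',[(155,530)],'b',-.023,z)
add(1,S,'e',[(240,208),(420,290),(200,316),(380,412)],'f',0,z8); add(1,S,'e',[(510,290),(630,340),(450,395),(580,465)],'b',0,z8)
add(1,S,'c',[(552,378)],'b',-.038,z8)
add(2,C,'x',[(349,220)],'f',0,zc); add(2,C,'x',[(190,235)],'b',-.038,zc)
add(2,C,'x',[(432,250)],'b',.023,zc)
add(2,C,'e',[(280,180),(420,189)],'f',0,zc); add(2,C,'e',[(140,200),(240,207)],'b',0,zc)
p=[.6905,.009,.155,T[0]+.064,T[1]+.010,T[2]-.0097,.155,0]+[0]*6
run(o,p); run([x for x in o if x[0]==0],p,verbose=False); run([x for x in o if x[0]!=2],p,verbose=False);run([x for x in o if x[0]!=1],p,verbose=False)
k=lambda a,x0,x1,y0,y1,s,al:cv2.convertScaleAbs(cv2.resize(a[y0:y1,x0:x1],None,fx=s,fy=s,interpolation=cv2.INTER_CUBIC),alpha=al)
cv2.imwrite("pics/q.png",k(C["pixels"],240,320,285,310,10,0.8)); cv2.imwrite("pics/q2.png",k(w["pixels"],425,525,230,370,5,1.0))
E
```

```text
[0.6912 0.0082 0.1682 0.6822 0.007  0.1592 0.1582 0.0018] bias [ 0.4  0.8  0.1 -0.3  0.5  0.1]
[ 0.   0.1  0.2 -0.6  0.  -0.  -0.1 -0.2 -1.  -0.6 -0.8 -1.1  0.2  1.
 -4.7 -1.3  0.1 -0.1 -2.  -0.4 -0.7 -0.5 -0.7  0.6  0.2 -0.4 -0.5 -0.1
  0.5 -0.4 -0.6  0.8  0.3  0.1  0.2  0.4  0.  -0.2  0.2  0.1]
rel mm x,y,z [-9.1  0.4 -0.8] dyaw -0.0099 sd mm [1.09 1.13 1.06]
rel mm x,y,z [-10.4   0.3  -1.1] dyaw -0.0405 sd mm [1.91 1.47 3.33]
rel mm x,y,z [-11.7   1.7   2.5] dyaw -0.0384 sd mm [1.31 1.2  1.75]
rel mm x,y,z [-9.2 -0.3 -3.5] dyaw -0.0353 sd mm [1.21 1.27 1.46]
```

View pics/q.png

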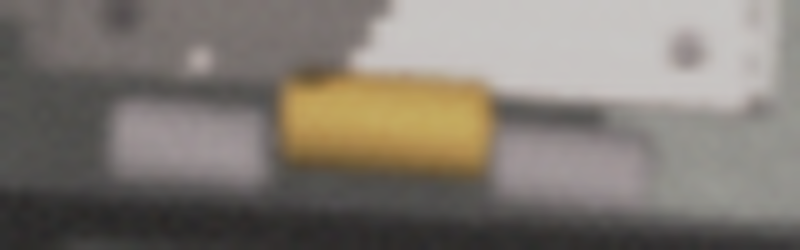

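View pics/q2.png

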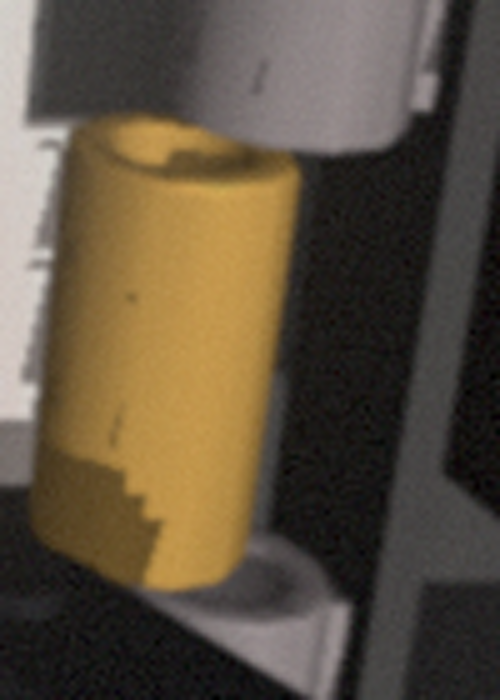

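```bash
python3 -m handwheel '[[-0.01,0.06,-0.01,0,0,0],[0,0.06,0,0,0,0],[0,0.06,0,0,0,0],[0,0.06,0,0,0,0],[0,0.04,0,0,0,0],[0,0,0,0,0,0]]';python3 - <<'E'
from h import *
s=bot.observe(); print(s["clock"],s["position"],s["tool_rot"],s["force"],s["moment"],s["grip_width"])
k=lambda a,x0,x1,y0,y1,s:cv2.convertScaleAbs(cv2.resize(a[y0:y1,x0:x1],None,fx=s,fy=s,interpolation=cv2.INTER_CUBIC),alpha=1.1)
for n,b in (("wrist",(425,545,170,370,3)),("side",(355,405,185,215,16)),("scene",(240,320,280,315,10))):
    f=bot.grab_frame(n); cv2.imwrite(f"pics/{n}8.png",f["pixels"]);cv2.imwrite(f"pics/{n}8z.png",k(f["pixels"],*b))
E
```

```text
clock: 15.58
position: [0.6246, 0.0014, 0.1702]
tool_rot: [-3.142, 0.0, 1.722]
force: [-1.3, -0.2, -4.6]
grip_width: 0.0124
15.575 [0.62458042 0.0013633  0.17021519] [-3.14153440e+00  1.38177976e-05  1.72246167e+00] [-1.27581333 -0.20301306 -4.59634239] [-0.01309557  0.00785071 -0.03653967] 0.012394521272231491
```

View pics/wrist8z.png

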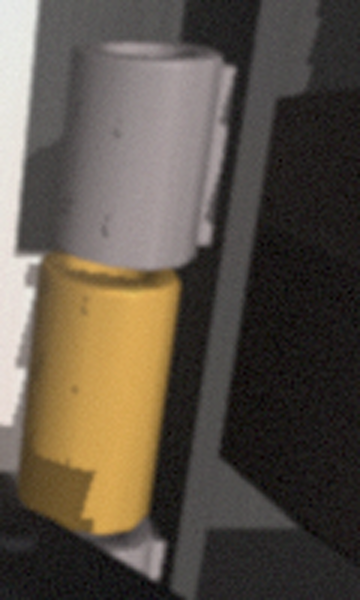

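View pics/side8z.png

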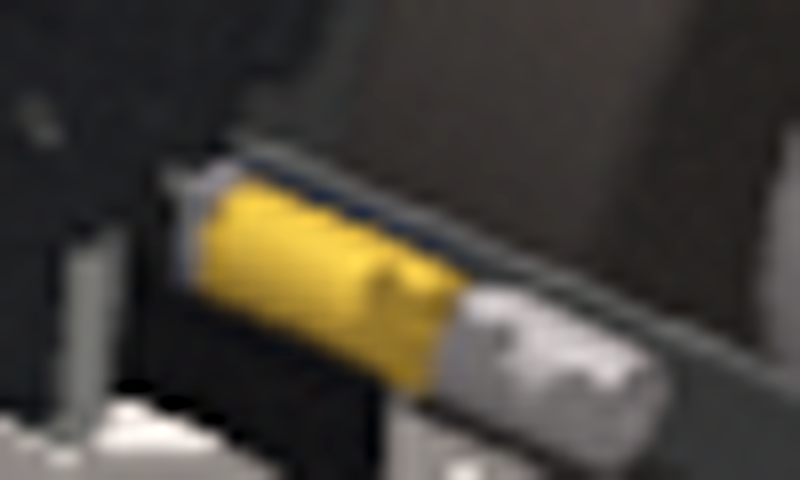

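View pics/scene8z.png

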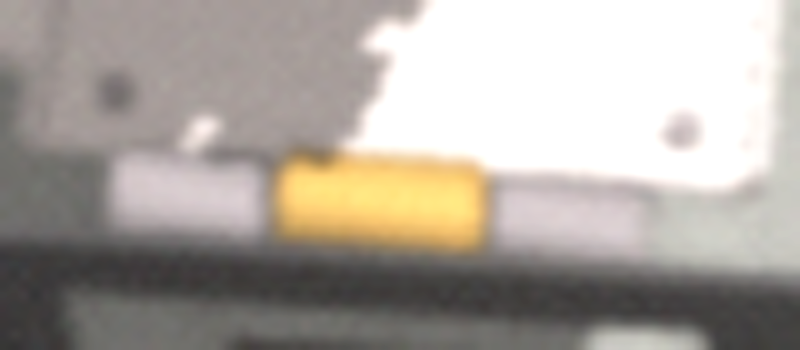

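```bash
python3 - <<'E'
from joint import *
w=bot.grab_frame("wrist");S=bot.grab_frame("side");C=bot.grab_frame("scene"); T=bot.observe()["position"]
o=[]
def add(i,f,k,pts,b,sv,sc_): o.extend((i,f,k,q,b,sv) for q in sc(pts,*sc_))
z=(3,425,170);z8=(16,355,185);zc=(10,240,280)
add(0,w,'e',[(40,290),(30,380),(20,480),(180,290),(166,410),(152,510)],'f',0,z)
add(0,w,'c',[(111,275)],'f',.020,z)
add(0,w,'e',[(75,80),(68,160),(62,235),(222,70),(208,160),(195,245)],'b',0,z)
add(1,S,'e',[(260,187),(440,260),(230,297),(400,380)],'f',0,z8); add(1,S,'e',[(510,295),(630,340),(450,405),(580,465)],'b',0,z8)
add(2,C,'x',[(381,200)],'f',0,zc); add(2,C,'x',[(380,200)],'b',0,zc)
add(2,C,'e',[(300,156),(460,166)],'f',0,zc); add(2,C,'e',[(140,152),(240,158),(520,177),(620,183)],'b',0,zc)
p=[.6905,.009,.155,T[0]+.064,T[1]+.010,T[2]-.0097,.155,0]+[0]*6
run(o,p); run([x for x in o if x[0]!=2],p,verbose=False);run([x for x in o if x[0]!=1],p,verbose=False);run([x for x in o if x[0]!=0],p,verbose=False)
E
```

```text
[ 0.6904  0.0078  0.1479  0.689   0.0075  0.1603  0.157  -0.0019] bias [ 0.2 -0.2  0.2 -0.4  0.8  0.6]
[-0.4 -0.   0.1 -0.7 -0.1 -0.1 -0.1 -0.1 -0.9 -1.4 -2.1 -1.1 -1.2 -1.2
 -0.7 -0.1 -1.4 -0.6 -0.9  0.1  0.   0.1 -0.1 -0.  -0.1 -0.2 -0.1  0.
  0.   0.2 -0.1  0.1 -0.1  0.1 -0.2  0.4  0.3]
rel mm x,y,z [-1.5 -0.   0.3] dyaw 0.0091 sd mm [1.03 1.07 0.92]
rel mm x,y,z [ 1.0000000e-01  1.3377335e+06 -9.0000000e-01] dyaw 0.032 sd mm [1.88 1.41 3.2 ]
rel mm x,y,z [-1.6 -0.1 -0.4] dyaw 0.0027 sd mm [1.1  1.1  1.24]
rel mm x,y,z [-1.   0.1  0.8] dyaw 0.0057 sd mm [3.93 4.14 1.14]
```

```bash
python3 -m handwheel '[[0,0.03,0.012,0,0,0],[0,0.03,0,0,0,0],[0,0,0,0,0,0],[0,0,0,0,0,0]]'; python3 -m handwheel '[[0,0.02,0,0,0,0],[0,0,0,0,0,0],[0,0,0,0,0,0]]'; python3 -m handwheel '[[0,0.02,0,0,0,0],[0,0,0,0,0,0],[0,0,0,0,0,0]]'
```

```text
clock: 16.38
position: [0.626, 0.0016, 0.1699]
tool_rot: [-3.142, 0.0, 1.722]
force: [0.3, 0.1, -4.1]
grip_width: 0.0126
clock: 16.75
position: [0.6265, 0.0016, 0.1699]
tool_rot: [-3.142, 0.0, 1.722]
force: [0.3, -0.1, -3.1]
grip_width: 0.0126
clock: 17.12
position: [0.627, 0.0017, 0.17]
tool_rot: [-3.142, 0.0, 1.722]
force: [-0.1, 0.8, -4.5]
grip_width: 0.0127
```

```bash
python3 -m handwheel '[[0,0.02,0,0,0,0],[0,0,0,0,0,0],[0,0,0,0,0,0]]'; python3 -m handwheel '[[0,0.02,0,0,0,0],[0,0,0,0,0,0],[0,0,0,0,0,0]]'
```

```text
clock: 17.5
position: [0.6275, 0.0018, 0.1699]
tool_rot: [-3.142, 0.0, 1.722]
force: [-0.1, -0.1, -4.4]
grip_width: 0.0124
clock: 17.88
position: [0.6278, 0.0018, 0.1699]
tool_rot: [-3.141, 0.0, 1.722]
force: [-3.5, -0.2, -3.3]
grip_width: 0.0125
```

```bash
python3 -m handwheel '[[0,0.016,0,0,0,0],[0,0,0,0,0,0],[0,0,0,0,0,0]]'
```

```text
clock: 18.25
position: [0.6277, 0.0018, 0.1698]
tool_rot: [-3.14, -0.0, 1.722]
force: [-7.2, -0.9, -1.4]
grip_width: 0.0125
```

```bash
python3 -m handwheel '[[0,-0.03,0,0,0,0],[0,-0.034,0,0,0,0],[0,0,0,0,0,0],[0,0,0,0,0,0],[0,0,0,0,0,0],[0,0,0,0,0,0]]';python3 - <<'E'
from h import *
s=bot.observe(); print(s["clock"],s["position"],s["tool_rot"],s["force"],s["moment"],s["grip_width"])
k=lambda a,x0,x1,y0,y1,s:cv2.convertScaleAbs(cv2.resize(a[y0:y1,x0:x1],None,fx=s,fy=s,interpolation=cv2.INTER_CUBIC),alpha=1.1)
for n,b in (("wrist",(425,545,170,370,3)),("side",(355,405,185,215,16)),("scene",(240,320,280,315,10))):
    f=bot.grab_frame(n); cv2.imwrite(f"pics/{n}9.png",f["pixels"]);cv2.imwrite(f"pics/{n}9z.png",k(f["pixels"],*b))
E
```

```text
clock: 19.0
position: [0.6268, 0.0017, 0.1699]
tool_rot: [3.142, 0.0, 1.722]
force: [-0.9, 1.1, -4.2]
grip_width: 0.0123
19.0 [0.62684505 0.00168236 0.16994546] [3.14155814e+00 1.76007014e-05 1.72237843e+00] [-0.93379747  1.09227247 -4.15565761] [-0.00731734 -0.00341818 -0.00963897] 0.012276628333199905
```

View pics/wrist9z.png

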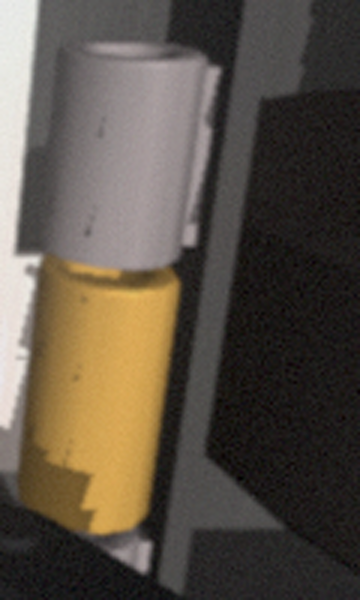

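View pics/side9z.png

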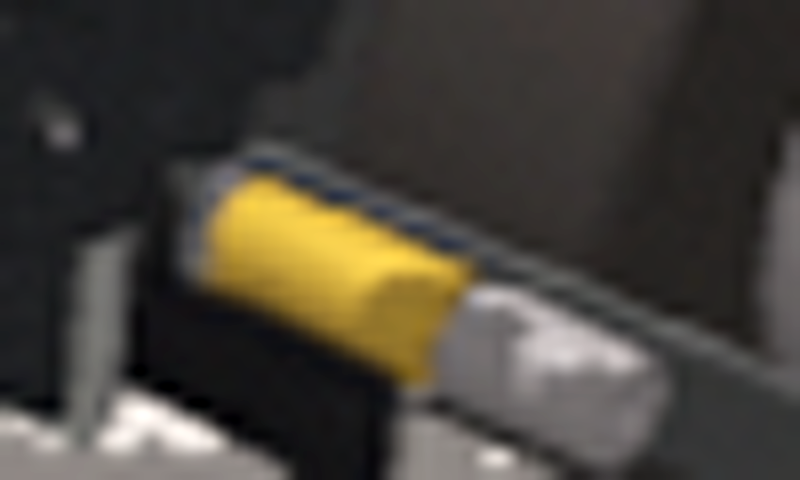

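View pics/scene9z.png

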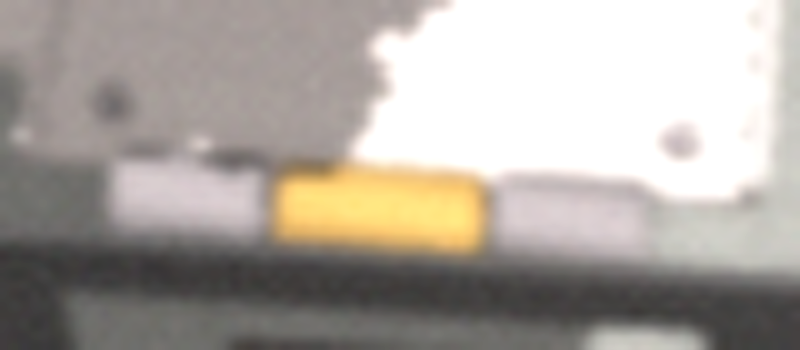

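View pics/wrist9.png

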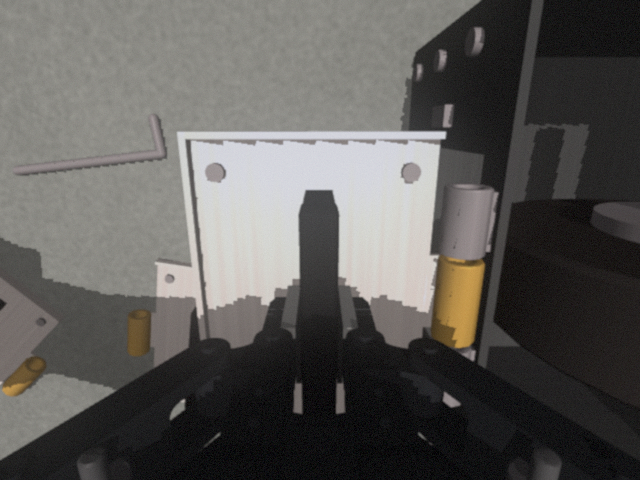

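```bash
python3 - <<'E'
from joint import *
w=bot.grab_frame("wrist");S=bot.grab_frame("side");C=bot.grab_frame("scene"); T=bot.observe()["position"]
o=[]
def add(i,f,k,pts,b,sv,sc_): o.extend((i,f,k,q,b,sv) for q in sc(pts,*sc_))
z=(3,425,170);z8=(16,355,185);zc=(10,240,280)
add(0,w,'e',[(40,290),(30,380),(20,480),(180,290),(166,410),(152,510)],'f',0,z)
add(0,w,'e',[(60,80),(54,160),(48,235),(206,75),(194,160),(182,245)],'b',0,z)
add(0,w,'c',[(111,275)],'f',.020,z); add(0,w,'c',[(133,52)],'b',.053,z)
add(1,S,'e',[(290,193),(450,256),(230,293),(400,378)],'f',0,z8); add(1,S,'e',[(510,295),(630,340),(450,405),(580,465)],'b',0,z8)
add(2,C,'x',[(379,200)],'f',0,zc); add(2,C,'x',[(380,200)],'b',0,zc)
add(2,C,'e',[(300,165),(460,174)],'f',0,zc); add(2,C,'e',[(140,156),(240,162),(520,178),(620,184)],'b',0,zc)
p=[.6905,.009,.155,T[0]+.064,T[1]+.010,T[2]-.0097,.155,0]+[0]*6
run(o,p); run([x for x in o if x[0]!=1],p,verbose=False);run([x for x in o if x[0]!=0],p,verbose=False)
for t in ("pin","hammer","brush","grease"):
    for f in (S,C):
        r=bot.trace(f,t)
        if r: print(t,r[0]["score"],r[0]["point"],onz(f,r[0]["point"],0).round(3))
E
```

```text
[0.6908 0.0084 0.1586 0.691  0.0081 0.1606 0.1574 0.    ] bias [ 0.3 -0.2  0.1 -0.2  0.6  0.6]
[-0.5 -0.1 -0.  -0.8 -0.1 -0.2 -1.1 -1.5 -1.9 -0.9 -1.  -1.1 -0.1 -0.1
  0.2  0.1 -0.6  0.2 -1.1 -0.2 -0.8  0.1 -0.1  0.1 -0.1  0.  -0.1 -0.
  0.  -0.   0.   0.   0.   0.1 -0.1  0.1 -0.1  0.3  0.3]
rel mm x,y,z [ 0.1 -0.3  0.6] dyaw -0.0012 sd mm [1.03 1.04 0.88]
rel mm x,y,z [ 0.  -0.5  0.1] dyaw -0.006 sd mm [1.08 1.06 1.19]
rel mm x,y,z [ 0.4 -0.1  1. ] dyaw -0.0022 sd mm [3.92 4.14 1.09]
pin 0.57 [294.7, 288.5] [ 0.45   0.028 -0.   ]
pin 0.68 [314.7, 233.7] [0.407 0.023 0.   ]
hammer 0.6 [491.5, 349.3] [ 0.658 -0.389  0.   ]
hammer 0.72 [126.3, 288.1] [ 0.661 -0.384  0.   ]
brush 0.84 [245.4, 192.3] [0.605 0.474 0.   ]
brush 0.83 [489.8, 344.2] [0.612 0.466 0.   ]
grease 0.88 [401.2, 362.4] [ 0.481 -0.29   0.   ]
grease 0.62 [186.0, 214.8] [ 0.422 -0.324  0.   ]
```

```bash
python3 -m handwheel '[[0,0,0.012,0,0,0],[0,0,0,0,0,0],[0,0,0,0,0,0],[0,0,0,0,0,0],[0,0,0,0,0,0],[0,0,0,0,0,0]]'; python3 - <<'E'
from h import *
s=bot.observe(); print(s["position"],s["force"],np.abs(s["qd"]).max(),s["grip_width"]); print(bot.job_done())
E
```

```text
clock: 20.45
position: [0.6268, 0.0017, 0.1696]
tool_rot: [-3.142, 0.0, 1.722]
force: [0.6, 0.2, -3.7]
grip_width: 0.0127
[0.62680347 0.00167111 0.16964024] [ 0.55982582  0.23584388 -3.74585694] 0.0021328152127256753 0.012749258896819306
the job is handed in; nothing more can be done
None
```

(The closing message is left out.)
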